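# Run a fingertip round a lamp's studs

### The job

Seat the six push studs of the lamp by running your closed fingertips round their half circle: begin at the red stud and follow the row in order to the blue one, gently pressing each head down to the lamp's face, in a single pass without taking your hand away from the lamp in between. Do not lift the lamp or shove it along the bench, leave the other things alone, and end with your hand clear.

Things in the scene. Friction and masses are not known exactly. Their poses are not given: they have to be found in the camera images.
- lamp: round lamp, face up on the bench, loose, 2.2 to 2.9 kg: grey disc 176 mm across, flat face 30 mm high; origin at the centre of its underside, z up. The face lies on a gasket and gives up to 4 mm (2.5 N a mm). Its white middle, 92 mm across, is 1 mm higher. Six push studs stand on it in a half circle of radius 70 mm, anticlockwise from above from red (at the lamp's -y) over +x to blue (+y)
- seat_1 (a point): point on the lamp's flat face (30 mm over the bench), on the axis of the first (red) stud; it does not move with the stud
- seat_2 (a point): point on the lamp's flat face (30 mm over the bench), on the axis of the second stud; it does not move with the stud
- seat_3 (a point): point on the lamp's flat face (30 mm over the bench), on the axis of the third stud; it does not move with the stud
- seat_4 (a point): point on the lamp's flat face (30 mm over the bench), on the axis of the fourth stud; it does not move with the stud
- seat_5 (a point): point on the lamp's flat face (30 mm over the bench), on the axis of the fifth stud; it does not move with the stud
- seat_6 (a point): point on the lamp's flat face (30 mm over the bench), on the axis of the last (blue) stud; it does not move with the stud
- stud_1 (a joint): how far the first (red) stud is pressed in, m (starts at 0 to 0.001). At 0 the crown of its red shallow-domed head, 36 mm across in a black ring, stands 8 mm above the lamp's face; at 0.0075, all the way in, 0.5 mm. It slides straight down against 1.2 N of friction and does not spring back; a fingertip sliding just over the face rides onto its sloping flank and drives it in
- stud_2 (a joint): how far the second stud is pressed in, m (starts at 0 to 0.001). At 0 the crown of its white shallow-domed head, 36 mm across in a black ring, stands 8 mm above the lamp's face; at 0.0075, all the way in, 0.5 mm. It slides straight down against 1.2 N of friction and does not spring back; a fingertip sliding just over the face rides onto its sloping flank and drives it in
- stud_3 (a joint): how far the third stud is pressed in, m (starts at 0 to 0.001). At 0 the crown of its white shallow-domed head, 36 mm across in a black ring, stands 8 mm above the lamp's face; at 0.0075, all the way in, 0.5 mm. It slides straight down against 1.2 N of friction and does not spring back; a fingertip sliding just over the face rides onto its sloping flank and drives it in
- stud_4 (a joint): how far the fourth stud is pressed in, m (starts at 0 to 0.001). At 0 the crown of its white shallow-domed head, 36 mm across in a black ring, stands 8 mm above the lamp's face; at 0.0075, all the way in, 0.5 mm. It slides straight down against 1.2 N of friction and does not spring back; a fingertip sliding just over the face rides onto its sloping flank and drives it in
- stud_5 (a joint): how far the fifth stud is pressed in, m (starts at 0 to 0.001). At 0 the crown of its white shallow-domed head, 36 mm across in a black ring, stands 8 mm above the lamp's face; at 0.0075, all the way in, 0.5 mm. It slides straight down against 1.2 N of friction and does not spring back; a fingertip sliding just over the face rides onto its sloping flank and drives it in
- stud_6 (a joint): how far the last (blue) stud is pressed in, m (starts at 0 to 0.001). At 0 the crown of its blue shallow-domed head, 36 mm across in a black ring, stands 8 mm above the lamp's face; at 0.0075, all the way in, 0.5 mm. It slides straight down against 1.2 N of friction and does not spring back; a fingertip sliding just over the face rides onto its sloping flank and drives it in
- cup: white enamel cup with blue rim, 75 mm across, 96 mm tall; bystander; origin at the centre of its underside
- tape_roll: roll of black tape lying flat, 91 mm across, 18 mm high; bystander; origin at the centre of its underside
- driver_6: light grey LED driver box, 64 x 122 x 39 mm; bystander; origin at the centre of its underside
- side_cutters: side cutters with red handles, 55 x 165 x 13 mm; bystander; origin at the centre of its underside
- screwdriver_blue: screwdriver with blue handle, 29 x 180 x 29 mm, lying; bystander; origin at the centre of its underside
- gauge_block: pale block, 36 x 36 x 30 mm; bystander; origin at the centre of its underside
- terminal_strip: white terminal strip, 20 x 61 x 21 mm; bystander; origin at the centre of its underside

How it is judged:
By the outcome, as a careful person would: the job done as asked, in the order asked, and still so for the second after the job is handed in, with the robot touching nothing.
It also fails if it takes over 43 s, if anything falls off the work surface, if the arm or the gripper's body presses on something with over 40 N, if the wrist force passes 120 N, or if a joint passes its speed limit or range.

### The arm

A 6-joint arm with a two-finger parallel gripper is mounted at the origin on a cart in front of the work surface, level with it; the furniture and walls round the work are solid. World frame = base frame: x ahead of the robot, y to its left, z up, the work surface at z = 0. Lengths are in mm, angles in rad, forces in N, time in s.
With the tool pointing down it reaches from about 350 to 925 mm from the base axis. Payload 6.4 kg.
Tool frame: the origin (TCP) lies at the very end of the fingers, on their centre line; the grasp point (between the pads) lies 19 mm behind it; z points along the fingers, y is the line along which they close (so a half turn about z gives the same grasp; the last joint's range is limited). The gripper opens to 85 mm and grips with 20 to 120 N. Pads are 22 mm wide; open, the fingers measure 114 mm over their backs; the gripper's body (76 mm by 85 mm) begins 54 mm behind the grasp point. The pads swing forward as they close: fully open they stand 13 mm farther back than shut.
Start: joints at [1.032, 0.245, 1.558, -0, 1.339, -0.174], TCP at [231.893, 607.239, 231.29] pointing down, gripper open.
Joint ranges: [-3.13, 3.13], [-1.02, 2.26], [0.13, 2.54], [-0.95, 4.09], [0.21, 2.88], [-2.74, 2.74]. Speed limits (rad/s): [2.57, 2.57, 3.14, 3.14, 3.14, 3.14].

### API

Orientations are given as a unit quaternion [x, y, z, w].
In Python, from workcell import monitor, optics, order gives the robot as it stands. The module is installed in compiled form; this text tells all that it offers.
- The arm moves only by the tool servo_tool, never from a script. Its argument "deltas" is text: rows parted by semicolons, each of 7 numbers parted by spaces: the shift along the tool's x, y, z in m, then the turn, a rotation vector about the tool's x, y, z in degrees, then the opening, from -1 (shut) to 1 (fully open). In form: dx dy dz ax ay az claw; .... A call has 1 to 20 rows; each row shifts and turns the commanded pose from where the row before left it, along the tool's axes as they then stand; what a row does not reach is not made up. A row lasts 1/8 s, in which the tool goes at most 62.5 mm and 10.7 degrees, less where a joint would pass 70% of its speed; a pose out of reach is approached as far as the arm can. A call is refused whole if a number of a shift passes 0.0625 or a number of a turn 10.7, either way. A call with a gripper value outside its range is refused whole. The fingers move at their own pace and stop on an object; "grip_force" is the grip in N (left out, the last holds). Time passes only in rows, so rows that do not move let the fingers close. It gives the time, the measured TCP pose, the force, the opening and the grip force at its end, in the units of the state.
- monitor.state(): the state, without advancing time (a new reading comes with each control period).
- optics.camera(name): name is "scene" or "top" or "wrist"; returns a dict with "color" (400x640x3 uint8, blue, green, red), "depth" (400x640 float32, mm along the optical axis (not along the pixel's ray), 0 where there is no reading), "camera_matrix" (3x3 intrinsics, pixels), "k1" (the pictures are not rectified: a ray, as slopes to the right and down, at radius r is drawn at 1 + k1 r^2 times it, then the intrinsics apply), "cam_to_world" (4x4, takes a point from camera to world coordinates). Camera axes: x right, y down, z forward; pixel columns grow to the right and rows downward; lengths in mm; the calibration is good to about 2 mm. A picture is of the moment at which its call begins.
- order.sign_off(): hands the job in; it is judged then, once.
The state is a dict: "time": time; "q": joint angles; "qd": joint speeds; "joint_efforts": joint torques, N m; "ee_pos": TCP position; "ee_rot": TCP orientation; "wrist_force": force on the tool from outside, world axes, zero at the start; "ft_torque": the same for the moment, N m; "opening": opening from 0.0 (shut) to 1.0 (fully open); "gripper_force": force on a finger pad.
Only numpy, scipy, OpenCV 4.12 (cv2) and the standard library are available. Lean on these libraries where they do the work, as an engineer would, in place of code of your own. Each camera call takes 0.05 s, during which the arm holds its last target. There are 200 camera calls.

## Working session

There is one attempt and no reset: what is moved stays moved. The work goes in short steps, Python scripts to look and compute and a tool call to move; the robot and the scene stay as the last step left them, time stands still between calls to the robot, and variables do not carry over. Pictures are saved under pics/ and viewed, at most 10 in all, crops included, and the job is handed in when it is done.

Besides the shell and the picture viewer there is one more tool, called by a JSON object that holds its "name" and its "arguments". servo_tool: Moves the arm, as the interface text tells. Its arguments: {"type":"object","properties":{"deltas":{"type":"string"},"grip_force":{"type":"number"}},"required":["deltas"]}

```bash
mkdir -p pics; python3 - <<'E'
from workcell import monitor, optics
import cv2
s=monitor.state();print(s)
for n in("top","scene"):
    c=optics.camera(n);cv2.imwrite(f"pics/{n}0.png",c["color"]);print(n,c["cam_to_world"].round(3).tolist(),c["camera_matrix"].tolist(),c["k1"])
E
```

```text
{'time': 0.0, 'q': array([ 1.03187684e+00,  2.45792027e-01,  1.55900384e+00, -2.34708520e-05,
        1.33866468e+00, -1.74109129e-01]), 'qd': array([0.00037486, 0.00042047, 0.00151417, 0.00264375, 0.00054338,
       0.00355213]), 'joint_efforts': array([ 9.49923487e-04, -4.29507637e+01, -3.26130044e+01, -1.10994304e-04,
        5.28507109e-03, -3.28066108e-08]), 'ee_pos': array([231.62392954, 606.74822652, 230.19987419]), 'ee_rot': array([ 1.81392630e-01,  9.83410312e-01, -8.79204825e-04, -3.15256648e-04]), 'wrist_force': array([ 0.39538555,  0.64548031, -0.7058447 ]), 'ft_torque': array([ 0.02232357, -0.00431374,  0.04310968]), 'gripper_force': 0.0, 'opening': 1.0034346550376492}
top [[0.016, -0.997, 0.075, 433.823], [-1.0, -0.017, -0.013, 74.179], [0.014, -0.074, -0.997, 1234.788], [0.0, 0.0, 0.0, 1.0]] [[432.592707153677, 0.0, 317.19039604202567], [0.0, 432.592707153677, 193.56230816977083], [0.0, 0.0, 1.0]] -0.0806238389009353
scene [[0.87, -0.331, 0.366, 144.901], [-0.493, -0.602, 0.627, -550.418], [0.013, -0.726, -0.687, 717.899], [0.0, 0.0, 0.0, 1.0]] [[392.2244990321995, 0.0, 320.48700008650377], [0.0, 392.2244990321995, 191.63742878320343], [0.0, 0.0, 1.0]] -0.022529631572982076
```

View pics/top0.png

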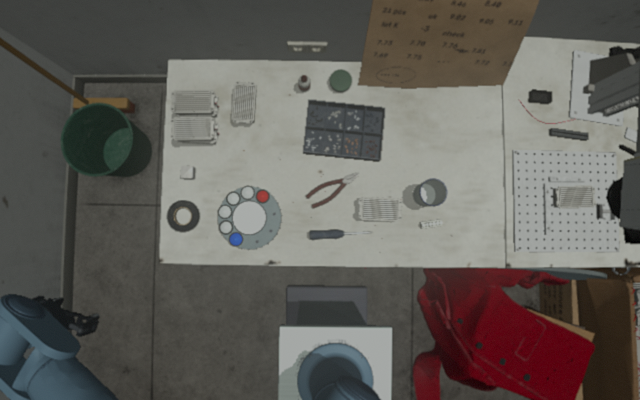

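The top view shows the lamp's white middle at about (250,217), the red stud at (264,197), the blue stud at (236,240) and the white studs on the left. The tape roll is at (183,215) and the gauge block at (188,172).

```bash
cat > h.py <<'E'
import numpy as np,cv2
def ray(c,u,v):
    K=c["camera_matrix"];p=cv2.undistortPoints(np.array([[[u,v]]],float),K,np.array([c["k1"],0,0,0,0]))[0,0]
    T=c["cam_to_world"];return T[:3,3],T[:3,:3]@np.array([p[0],p[1],1.])
def onz(c,u,v,z):
    o,d=ray(c,u,v);return o+d*(z-o[2])/d[2]
def blob(c,col,near=None,R=None):
    h=cv2.cvtColor(c["color"],cv2.COLOR_BGR2HSV).astype(int)
    H,S,V=h[...,0],h[...,1],h[...,2]
    m=(S>120)&(V>80)&(((H<8)|(H>172)) if col=="r" else (H>105)&(H<130))
    if near is not None:
        vv,uu=np.mgrid[:400,:640];m&=np.hypot(uu-near[0],vv-near[1])<R
    n,l,st,ce=cv2.connectedComponentsWithStats(m.astype(np.uint8))
    i=1+np.argmax(st[1:,4]);return ce[i],st[i]
E
python3 - <<'E'
from workcell import optics
from h import *
c=optics.camera("top")
for col,n in(("r",(264,197)),("b",(236,240))):
    ce,st=blob(c,col,n,15);print(col,ce,st,onz(c,*ce,37).round(1))
for n,u,v,z in(("white",250,217,31),("tape",183,215,18),("gauge",188,172,30)):
    print(n,onz(c,u,v,z).round(1),c["depth"][v,u])
E
```

```text
r [262.19387755 195.84693878] [257 191  11  11  98] [514.6 211.   37. ]
b [235.46153846 238.67521368] [230 233  12  12 117] [395. 282.  37.]
white [455.6 244.1  31. ] 1198.6835
tape [458.  435.8  18. ] 1229.1438
gauge [578.8 422.7  30. ] 1205.0564
```

View pics/scene0.png

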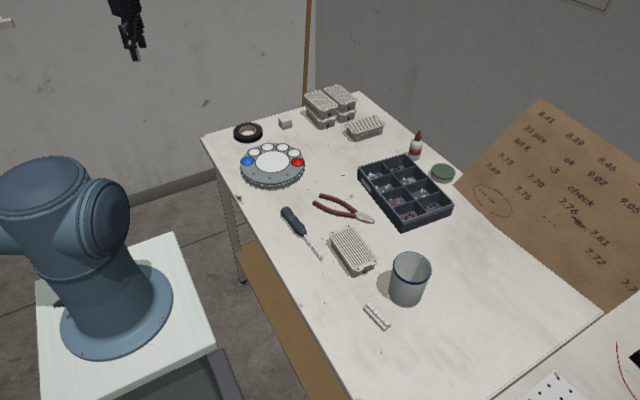

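The scene view shows the lamp at about (272,165) with clear space above it and the tape roll and block behind it. From the stud centroids, the lamp centre is about (455,246.5) and red to blue measures 139 mm, against 140 expected. I'll move above it with the fingers closing.

{"name": "servo_tool", "arguments": {"deltas": "-0.0318 -0.0271 0 0 0 0 -1;-0.0318 -0.0271 0 0 0 0 -1;-0.0318 -0.0271 0 0 0 0 -1;-0.0318 -0.0271 0 0 0 0 -1;-0.0318 -0.0271 0 0 0 0 -1;-0.0318 -0.0271 0 0 0 0 -1;-0.0318 -0.0271 0 0 0 0 -1;-0.0318 -0.0271 0 0 0 0 -1;-0.0318 -0.0271 0 0 0 0 -1;-0.0318 -0.0271 0 0 0 0 -1;0 0 0 0 0 0 -1;0 0 0 0 0 0 -1;0 0 0 0 0 0 -1", "grip_force": 40}}

```text
time: 1.78
ee_pos: [431.7, 241.4, 231.2]
ee_rot: [0.181, 0.984, 0.0, -0.0]
wrist_force: [-1.1, -0.5, 0.7]
opening: -0.003
gripper_force: 0.0
```

```bash
python3 - <<'E'
from workcell import monitor, optics
import cv2,numpy as np
from h import *
s=monitor.state();print(s["time"],s["ee_pos"],s["ee_rot"],s["wrist_force"],s["opening"],s["q"])
c=optics.camera("wrist");cv2.imwrite("pics/w1.png",c["color"]);np.save("w1.npy",c,allow_pickle=True)
print(c["cam_to_world"].round(3).tolist())
E
```

```text
1.775 [431.73706905 241.39697843 231.15868164] [ 1.80658582e-01  9.83545850e-01  2.24113953e-07 -1.92307076e-04] [-1.12567338 -0.46223624  0.73714427] -0.0025111678835782435 [ 2.80081477e-01 -1.26881966e-01  1.94711977e+00  1.77218335e-04
  1.32169899e+00 -9.27446543e-01]
[[0.356, 0.89, 0.284, 359.937], [0.935, -0.339, -0.108, 268.421], [-0.0, 0.304, -0.953, 373.452], [0.0, 0.0, 0.0, 1.0]]
```

View pics/w1.png

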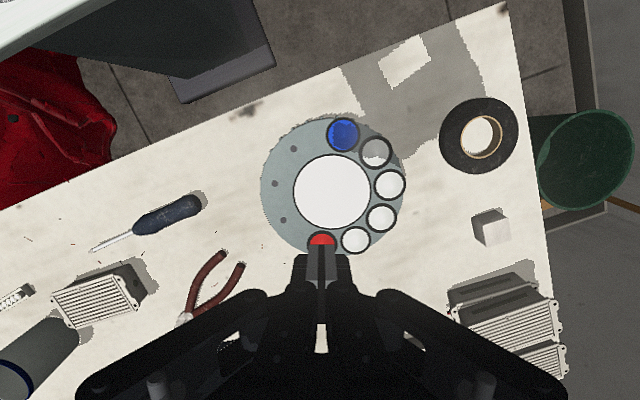

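The wrist view shows the lamp's white middle at (331,191), blue at (343,135) and whites at (376,152), (389,184), (382,217) and (356,239). Red is partly hidden by the fingers at (321,241). Next I'll fit the lamp pose.

```bash
python3 - <<'E'
from h import *
from scipy.optimize import least_squares
c=np.load("w1.npy",allow_pickle=True).item()
g=c["color"].min(2);m=(g>190).astype(np.uint8)
n,l,st,ce=cv2.connectedComponentsWithStats(m,connectivity=4)
def near(u,v):
    i=l[v,u];return ce[i],st[i]
P=[]
b,sb=blob(c,"b",(343,135),25);print(sb)
for k,(u,v) in((2,(356,239)),(3,(382,217)),(4,(389,184)),(5,(376,152))):
    e,s=near(u,v);print(k,e,s);P.append((k,onz(c,*e,36)))
P.append((6,onz(c,*b,36)))
e,s=near(331,191);print("mid",e,s);mid=onz(c,*e,31);print(mid.round(1))
for k,p in P:print(k,p.round(1),"r",np.hypot(*(p-mid)[:2]).round(1))
def f(x):
    r=[]
    for k,p in P:
        a=x[2]+np.radians(-90+36*(k-1));r+=list(p[:2]-x[:2]-70*np.array([np.cos(a),np.sin(a)]))
    r+=list(mid[:2]-x[:2]);return r
s=least_squares(f,[455,246,1.0],loss="soft_l1");print(s.x.round(2),np.round(f(s.x),1))
for k in range(1,7):
    a=s.x[2]+np.radians(-90+36*(k-1));print(k,(s.x[:2]+70*np.array([np.cos(a),np.sin(a)])).round(1))
d=c["depth"]
for u,v in((331,191),(280,220),(360,262)):
    p=cv2.undistortPoints(np.array([[[u,v]]],float),c["camera_matrix"],np.array([c["k1"],0,0,0,0]))[0,0]
    print((c["cam_to_world"]@[*(p*d[v,u]),d[v,u],1]).round(1))
E
```

```text
[328 120  29  30 689]
2 [355.00217865 239.88235294] [343 229  25  23 459]
3 [380.68708972 217.76367615] [369 206  25  24 457]
4 [388.98729583 184.5353902 ] [376 172  27  26 551]
5 [341.29365876 194.78512443] [     0      0    640    400 177284]
mid [331.63862198 191.48769627] [ 295  156   75   72 4267]
[453.5 246.5  31. ]
2 [521.8 252.5  36. ] r 68.5
3 [504.9 291.5  36. ] r 68.3
4 [468.3 313.2  36. ] r 68.3
5 [460.1 256.2  36. ] r 11.7
6 [393.7 280.8  36. ] r 68.9
[453.43 245.17   1.04] [ -1.3   0.5  -0.9  -0.1  -0.2  -0.3  34.7 -53.1   0.7   0.2   0.1   1.3]
1 [513.8 209.7]
2 [523.1 252. ]
3 [505.8 291.6]
4 [468.5 313.5]
5 [425.4 309.3]
6 [393.1 280.6]
[452.7 246.   30.8   1. ]
[465.8 173.1  29.    1. ]
[575.1 246.2  -1.4   1. ]
```

The lamp fit, leaving out the merged blob, gives a centre of (453.6,245.8) and a yaw of 1.04 rad, with heights and radii that agree. Red is at (514,210.3). I'll move to 60 mm above it.

{"name": "servo_tool", "arguments": {"deltas": "-0.011 0 0.0214 0 0 0 -1;-0.011 0 0.0214 0 0 0 -1;-0.011 0 0.0214 0 0 0 -1;-0.011 0 0.0214 0 0 0 -1;-0.011 0 0.0214 0 0 0 -1;-0.011 0 0.0214 0 0 0 -1;-0.011 0 0.0214 0 0 0 -1;-0.011 0 0.0214 0 0 0 -1;0 0 0 0 0 0 -1;0 0 0 0 0 0 -1;0 0 0 0 0 0 -1"}}

```text
time: 3.2
ee_pos: [514.9, 209.8, 61.3]
ee_rot: [0.181, 0.983, 0.0, 0.001]
wrist_force: [-0.4, 0.3, 0.1]
opening: 0.0
gripper_force: 0.0
```

```bash
python3 - <<'E'
from workcell import monitor, optics
from h import *
for i in range(4):
    c=optics.camera("wrist");s=monitor.state();print(s["ee_pos"].round(2),s["wrist_force"].round(2))
cv2.imwrite("pics/w2.png",c["color"])
C=np.array([453.6,245.8]);ph=np.radians(59.6)
for k in(4,5,6):
    a=ph+np.radians(-90+36*(k-1));p=[*(C+70*np.array([np.cos(a),np.sin(a)])),36,1]
    q=np.linalg.inv(c["cam_to_world"])@p;x,y=q[:2]/q[2];f=1+c["k1"]*(x*x+y*y)
    print(k,(c["camera_matrix"]@[x*f,y*f,1])[:2].round(1))
# path rows: 3 deg steps, tool axes
R=np.array([[-.9347,.3555],[.3555,.9347]])
prev=C*0+70*np.array([np.cos(ph-np.pi/2),np.sin(ph-np.pi/2)]);acc=R@prev;S0=acc.copy();out=[]
for i in range(1,61):
    a=ph-np.pi/2+np.radians(3*i);t=R@(70*np.array([np.cos(a),np.sin(a)]))
    d=np.round((t-acc)/1000,4);acc=acc+d*1000;out.append(f"{d[0]:g} {d[1]:g}")
for j in range(0,60,20):print("; ".join(out[j:j+20]))
E
```

```text
[514.83 209.67  61.17] [ 0.72 -0.18  0.18]
[514.81 209.59  61.05] [-0.1   1.02  0.28]
[514.7  209.49  60.86] [ 0.79 -0.09  0.71]
[514.68 209.4   60.73] [-0.5   0.47 -0.07]
4 [470.8 102.8]
5 [443.8  22.8]
6 [370.1 -23.6]
-0.0005 0.0036; -0.0003 0.0037; -0.0002 0.0036; 0.0001 0.0037; 0.0002 0.0037; 0.0005 0.0036; 0.0006 0.0036; 0.0008 0.0036; 0.001 0.0035; 0.0012 0.0035; 0.0014 0.0034; 0.0015 0.0033; 0.0018 0.0032; 0.0018 0.0032; 0.0021 0.003; 0.0022 0.0029; 0.0023 0.0029; 0.0025 0.0026; 0.0027 0.0026; 0.0027 0.0024
0.0029 0.0023; 0.003 0.0021; 0.0031 0.0019; 0.0032 0.0018; 0.0033 0.0016; 0.0034 0.0014; 0.0034 0.0013; 0.0035 0.0011; 0.0036 0.0009; 0.0036 0.0007; 0.0036 0.0005; 0.0037 0.0003; 0.0036 0.0001; 0.0037 -0; 0.0036 -0.0003; 0.0037 -0.0004; 0.0036 -0.0006; 0.0036 -0.0009; 0.0035 -0.001; 0.0035 -0.0012
0.0034 -0.0013; 0.0033 -0.0016; 0.0032 -0.0017; 0.0032 -0.0019; 0.003 -0.002; 0.0029 -0.0022; 0.0028 -0.0024; 0.0027 -0.0025; 0.0026 -0.0026; 0.0024 -0.0028; 0.0022 -0.0028; 0.0021 -0.003; 0.002 -0.0031; 0.0018 -0.0032; 0.0016 -0.0033; 0.0014 -0.0034; 0.0013 -0.0035; 0.0011 -0.0035; 0.0008 -0.0035; 0.0008 -0.0036
```

View pics/w2.png

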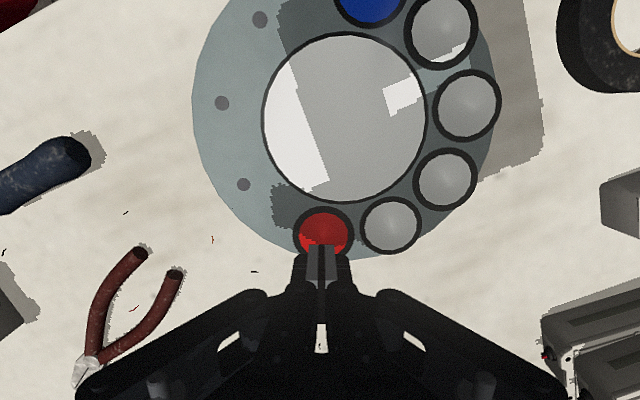

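The closer view shows red at about (323,233), directly below the fingertips, and the other studs within 2 mm of prediction. I'll press straight down on red.

{"name": "servo_tool", "arguments": {"deltas": "0 0 0.0055 0 0 0 -1;0 0 0.0055 0 0 0 -1;0 0 0.0055 0 0 0 -1;0 0 0.0055 0 0 0 -1;0 0 0 0 0 0 -1;0 0 0.0015 0 0 0 -1;0 0 0.0015 0 0 0 -1;0 0 0.0015 0 0 0 -1;0 0 0.0015 0 0 0 -1;0 0 0.0015 0 0 0 -1;0 0 0 0 0 0 -1;0 0 0.0015 0 0 0 -1;0 0 0 0 0 0 -1;0 0 0 0 0 0 -1;0 0 0 0 0 0 -1;0 0 0 0 0 0 -1"}}

```text
time: 5.4
ee_pos: [514.6, 209.3, 29.3]
ee_rot: [0.181, 0.983, 0.0, 0.0]
wrist_force: [-1.2, 0.4, 4.3]
opening: 0.0
gripper_force: 2.3
```

```bash
python3 - <<'E'
from workcell import monitor, optics
from h import *
for i in range(5):
    c=optics.camera("wrist");s=monitor.state();print(s["ee_pos"].round(2),s["wrist_force"].round(2))
E
```

```text
[514.58 209.26  29.19] [-0.79 -0.52  4.2 ]
[514.58 209.27  29.19] [-0.92 -0.62  5.07]
[514.59 209.25  29.19] [-0.9  -0.15  5.46]
[514.63 209.24  29.2 ] [-0.33 -0.03  4.8 ]
[514.59 209.24  29.19] [-0.88 -0.33  4.98]
```

Red is pressed at z 29.2 with about 5 N, below its seated crown height. Sliding on around the arc.

{"name": "servo_tool", "arguments": {"deltas": "-0.0005 0.0036 0 0 0 0 -1;-0.0003 0.0037 0 0 0 0 -1;-0.0002 0.0036 0 0 0 0 -1;0.0001 0.0037 0 0 0 0 -1;0.0002 0.0037 0 0 0 0 -1;0.0005 0.0036 0 0 0 0 -1"}}

```text
time: 6.4
ee_pos: [522.6, 229.6, 29.1]
ee_rot: [0.181, 0.983, -0.0, 0.0]
wrist_force: [-1.0, -4.7, 4.4]
opening: -0.002
gripper_force: 2.9
```

{"name": "servo_tool", "arguments": {"deltas": "0.0006 0.0036 0 0 0 0 -1;0.0008 0.0036 0 0 0 0 -1;0.001 0.0035 0 0 0 0 -1;0.0012 0.0035 0 0 0 0 -1;0.0014 0.0034 0 0 0 0 -1;0.0015 0.0033 0 0 0 0 -1"}}

```text
time: 7.15
ee_pos: [524.2, 251.9, 29.3]
ee_rot: [0.181, 0.983, 0.0, 0.0]
wrist_force: [-0.3, -3.0, 4.3]
opening: -0.004
gripper_force: 2.3
```

{"name": "servo_tool", "arguments": {"deltas": "0.0018 0.0032 0 0 0 0 -1;0.0018 0.0032 0 0 0 0 -1;0.0021 0.003 0 0 0 0 -1;0.0022 0.0029 0 0 0 0 -1;0.0023 0.0029 0 0 0 0 -1;0.0025 0.0026 0 0 0 0 -1;0.0027 0.0026 0 0 0 0 -1;0.0027 0.0024 0 0 0 0 -1"}}

```text
time: 8.15
ee_pos: [515.2, 279.4, 29.2]
ee_rot: [0.181, 0.983, 0.0, 0.0]
wrist_force: [3.0, -4.2, 3.7]
opening: 0.001
gripper_force: 2.6
```

```bash
python3 - <<'E'
from workcell import monitor, optics
from h import *
c=optics.camera("wrist");s=monitor.state();print(s["ee_pos"].round(2),s["wrist_force"].round(2))
cv2.imwrite("pics/w3.png",c["color"])
for C in([453.6,245.8],[454.1,245.0]):
  for k in(1,2,3,4,5,6):
    a=np.radians(59.6-90+36*(k-1));p=[*(np.array(C)+70*np.array([np.cos(a),np.sin(a)])),36 if k>3 else 29.5,1]
    q=np.linalg.inv(c["cam_to_world"])@p;x,y=q[:2]/q[2];f=1+c["k1"]*(x*x+y*y)
    print(k,(c["camera_matrix"]@[x*f,y*f,1])[:2].round(1))
E
```

```text
[514.96 279.73  29.16] [ 0.88 -3.44  4.34]
1 [207.4 294.7]
2 [282.  285.3]
3 [338.2 235.5]
4 [356.1 156.3]
5 [313.6  65.1]
6 [219.  13.]
1 [206.6 295.8]
2 [281.1 286.5]
3 [337.1 236.9]
4 [354.8 157.9]
5 [312.2  67. ]
6 [217.8  15.1]
```

View pics/w3.png

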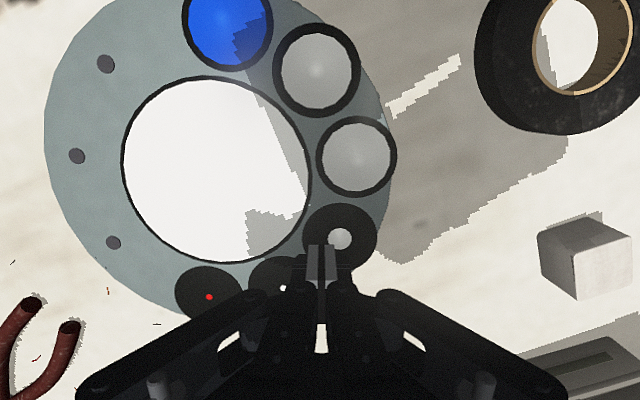

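Red at (208,297) and stud 2 at (283,288) have sunk to a tiny crown dot, and stud 3 at (340,238) is going in. The lamp is still in place. I'll check its pose against the ring centres.

```bash
python3 - <<'E'
from workcell import optics
from h import *
import os
c=np.load("w1.npy",allow_pickle=True).item() 
c=dict(optics.camera("wrist"))
for n,u,v,z in(("mid",216,170,30),("mid31",216,170,31),("4",356.5,156.5,31),("5",316.5,69.5,31),("6",227.5,27,31),("1",208.5,297,30),("3dot",340,238,33)):
    print(n,onz(c,u,v,z).round(1))
C=np.array([454.1,245.]);
for k in range(1,7):
    a=np.radians(59.6-90+36*(k-1));print(k,(C+70*np.array([np.cos(a),np.sin(a)])).round(1))
E
```

```text
mid [451.3 248.7  30. ]
mid31 [451.3 249.1  31. ]
4 [469.5 314.9  31. ]
5 [426.8 311.   31. ]
6 [397.3 281.6  31. ]
1 [515.1 210.9  30. ]
3dot [505.8 293.4  33. ]
1 [514.5 209.6]
2 [523.8 251.8]
3 [506.4 291.5]
4 [469.1 313.4]
5 [426.1 309.1]
6 [393.7 280.4]
```

{"name": "servo_tool", "arguments": {"deltas": "0.0029 0.0025 0 0 0 0 -1;0.003 0.0023 0 0 0 0 -1;0.0031 0.0021 0 0 0 0 -1;0.0032 0.002 0 0 0 0 -1;0.0033 0.0018 0 0 0 0 -1;0.0034 0.0014 0 0 0 0 -1;0.0034 0.0013 0 0 0 0 -1;0.0035 0.0011 0 0 0 0 -1;0.0036 0.0009 0 0 0 0 -1;0.0036 0.0007 0 0 0 0 -1"}}

```text
time: 9.5
ee_pos: [490.3, 306.1, 29.2]
ee_rot: [0.181, 0.983, 0.0, 0.001]
wrist_force: [4.2, -2.2, 3.6]
opening: 0.003
gripper_force: 2.6
```

{"name": "servo_tool", "arguments": {"deltas": "0.0036 0.0005 0 0 0 0 -1;0.0037 0.0003 0 0 0 0 -1;0.0036 0.0001 0 0 0 0 -1;0.0037 0 0 0 0 0 -1;0.0036 -0.0003 0 0 0 0 -1;0.0037 -0.0004 0 0 0 0 -1;0.0036 -0.0006 0 0 0 0 -1;0.0036 -0.0009 0 0 0 0 -1;0.0035 -0.001 0 0 0 0 -1;0.0035 -0.0012 0 0 0 0 -1"}}

```text
time: 10.75
ee_pos: [454.8, 315.7, 29.1]
ee_rot: [0.181, 0.983, 0.0, -0.0]
wrist_force: [3.5, 0.1, 4.0]
opening: 0.001
gripper_force: 2.2
```

```bash
python3 - <<'E'
from workcell import monitor, optics
from h import *
c=optics.camera("wrist");s=monitor.state();print(s["ee_pos"].round(2),s["wrist_force"].round(2))
cv2.imwrite("pics/w4.png",c["color"])
E
```

```text
[454.31 315.7   28.95] [3.05 0.8  5.35]
```

View pics/w4.png

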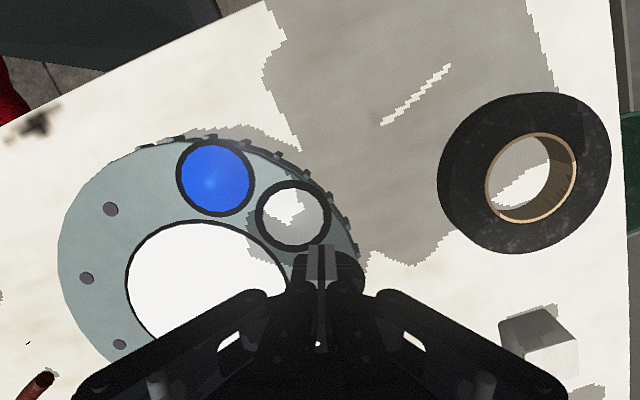

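Blue is at (215,180) and stud 5 at (293,215), with the fingertips already past stud 4. I'll check those two positions before the last third.

```bash
python3 - <<'E'
from workcell import monitor,optics
from h import *
c=optics.camera("wrist");s=monitor.state();print(s["ee_pos"].round(2),s["wrist_force"].round(2))
for u,v in((293,215),(215,180)):print(onz(c,u,v,31).round(1),onz(c,u,v,34).round(1))
E
```

```text
[454.27 315.69  28.89] [2.07 0.28 4.72]
[425.4 311.2  31. ] [424.5 311.9  34. ]
[394.9 282.4  31. ] [394.6 283.7  34. ]
```

{"name": "servo_tool", "arguments": {"deltas": "0.0034 -0.0011 0 0 0 0 -1;0.0033 -0.0014 0 0 0 0 -1;0.0032 -0.0015 0 0 0 0 -1;0.0032 -0.0018 0 0 0 0 -1;0.003 -0.002 0 0 0 0 -1;0.0029 -0.0022 0 0 0 0 -1;0.0028 -0.0024 0 0 0 0 -1;0.0027 -0.0025 0 0 0 0 -1;0.0026 -0.0026 0 0 0 0 -1;0.0024 -0.0028 0 0 0 0 -1"}}

```text
time: 12.1
ee_pos: [420.0, 307.2, 29.1]
ee_rot: [0.181, 0.983, 0.0, 0.0]
wrist_force: [2.6, 1.5, 5.2]
opening: 0.002
gripper_force: 2.4
```

{"name": "servo_tool", "arguments": {"deltas": "0.0022 -0.0028 0 0 0 0 -1;0.0021 -0.003 0 0 0 0 -1;0.002 -0.0031 0 0 0 0 -1;0.0018 -0.0032 0 0 0 0 -1;0.0016 -0.0033 0 0 0 0 -1;0.0014 -0.0034 0 0 0 0 -1;0.0013 -0.0035 0 0 0 0 -1;0.0011 -0.0035 0 0 0 0 -1;0.0008 -0.0035 0 0 0 0 -1;0.0008 -0.0036 0 0 0 0 -1;0 0 0 0 0 0 -1;0 0 0 0 0 0 -1;0 0 0 0 0 0 -1;0 0 0 0 0 0 -1"}}

```text
time: 13.85
ee_pos: [393.8, 281.3, 28.9]
ee_rot: [0.181, 0.983, -0.001, -0.001]
wrist_force: [0.9, 1.0, 5.3]
opening: -0.0
gripper_force: 2.7
```

{"name": "servo_tool", "arguments": {"deltas": "0 0 -0.003 0 0 0 -1;0 0 -0.01 0 0 0 -1;0 0 -0.02 0 0 0 -1;-0.01 0 -0.025 0 0 0 -1;-0.02 -0.01 -0.03 0 0 0 -1;-0.03 -0.01 -0.03 0 0 0 -1;-0.03 -0.01 -0.03 0 0 0 -1;-0.03 -0.01 -0.03 0 0 0 -1;0 0 0 0 0 0 -1;0 0 0 0 0 0 -1;0 0 0 0 0 0 -1"}}

```text
time: 15.22
ee_pos: [490.4, 202.0, 205.3]
ee_rot: [0.181, 0.984, -0.001, -0.002]
wrist_force: [-0.5, -0.3, -0.7]
opening: 0.004
gripper_force: 0.0
```

```bash
python3 - <<'E'
from workcell import monitor,optics
from h import *
c=optics.camera("wrist");s=monitor.state();print(s["ee_pos"].round(2),s["wrist_force"].round(2))
im=c["color"];cv2.imwrite("pics/w5.png",cv2.resize(im[60:360,170:570],None,fx=2,fy=2))
E
```

```text
[490.65 202.04 205.51] [-0.49 -0.52 -0.34]
```

View pics/w5.png

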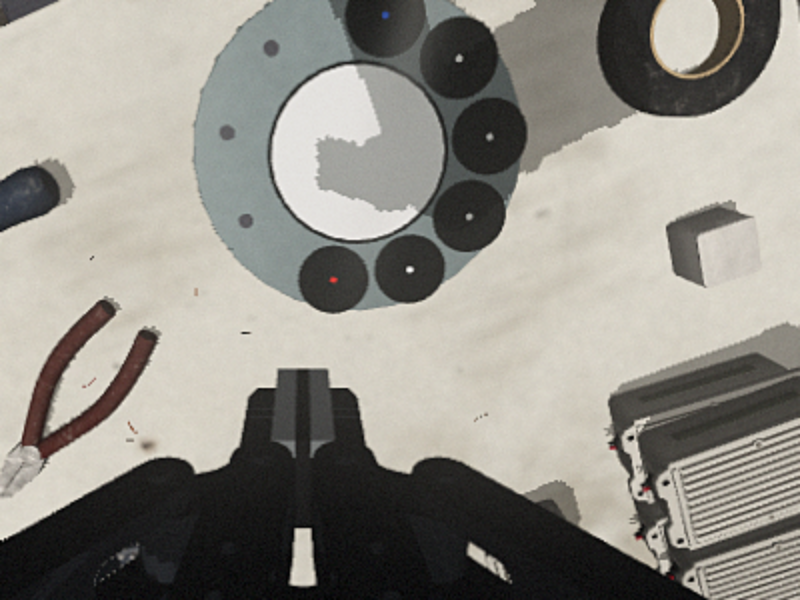

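All six studs, from red at (333,280) to blue at (385,15), show only the tiny seated crown dot. The lamp is in place and the hand is clear, so I'm handing in.

```bash
python3 -c "
from workcell import order;print(order.sign_off())"
```

```text
the job is handed in; nothing more can be done
None
```

I pressed all six studs, red to blue in one continuous pass at about 5 N. The last picture shows each one seated, and I handed the job in with the hand clear and nothing else touched; the hand-in returned no verdict.

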